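# Screw the barbed elbow into the clamped port and stop at the index tab

### The arm

A 6-joint arm with a two-finger parallel gripper is mounted at the origin on a cart in front of the work surface, level with it; the furniture and walls round the work are solid. World frame = base frame: x ahead of the robot, y to its left, z up, the work surface at z = 0. Lengths are in m, angles in degrees, forces in N, time in s.
With the tool pointing down it reaches from about 0.4 to 0.825 m from the base axis. Payload 7 kg.
Tool frame: the origin (TCP) lies on the centre line of the jaws, within the pads' length; the fingertips stand 8 mm ahead of it and the grasp point (between the pads) lies 11 mm behind it; z points along the fingers, y is the line along which they close (so a half turn about z gives the same grasp; the last joint's range is limited). The gripper opens to 88 mm and grips with 3 to 60 N. Pads are 19 mm wide; open, the fingers measure 130 mm over their backs; the gripper's body (78 mm by 193 mm) begins 47 mm behind the grasp point.
Start: joints at [16.507, 20.546, 0.682, 0, -70.136, -16.507], TCP at [0.675, -0, 0.209] pointing down, gripper open.
Joint ranges: [-176.03, 176.03], [-82.01, 121.73], [-58.28, 71.71], [-173.87, 95.51], [-174.79, -0.11], [-173.66, 173.66]. Speed limits (degrees/s): [136.94, 136.94, 172.46, 180, 180, 180].

### API

Orientations are given as [roll, pitch, yaw] about the fixed x, y, z axes, in that order (R = Rz(yaw) Ry(pitch) Rx(roll)).
In Python, from plant import telemetry, viewer, close_job, models gives the robot as it stands.
- The arm moves only by the shell command python3 -m handwheel 'ROWS' [FORCE]. ROWS is JSON, a list of rows, each an object with "grip": the closure, from -1 (fully open) to 1 (shut); "travel": the shift along the tool's x, y, z as a fraction of full scale, a list of three; "spin": the turn about the tool's z as a fraction of full scale. A call has 1 to 8 rows; each row shifts and turns the commanded pose from where the row before left it, along the tool's axes as they then stand; what a row does not reach is not made up. Full scale, the value 1, is 0.025 m for a shift and 5 degrees for a turn. A row lasts 1/8 s, in which the tool goes at most 62.5 mm and 10.7 degrees, less where a joint would pass 70% of its speed; a pose out of reach is approached as far as the arm can. A call with a number of a shift or a turn outside -1 to 1 is refused whole. A call with a gripper value outside its range is refused whole. The fingers move at their own pace and stop on an object; FORCE is the grip in N (left out, the last holds). Time passes only in rows, so rows that do not move let the fingers close. It gives the time, the measured TCP pose, the force, the opening and the grip force at its end, in the units of the state.
- telemetry.get_state(): the state, without advancing time (a new reading comes with each control period).
- viewer.capture(name): name is "scene" or "side" or "wrist"; returns the picture (384x512x3 uint8, red, green, blue); there is no depth.
- viewer.calibration(name): a dict with "fx", "fy", "cx", "cy" (pixels), "T" (4x4, takes a point from camera to world coordinates); the wrist camera has in their place "T_tool_cam" (4x4, takes a point from camera to tool coordinates, whose origin is the TCP and whose axes are the flange's). Camera axes: x right, y down, z forward; pixel columns grow to the right and rows downward; lengths in m; the calibration is good to about 2 mm. The wrist camera is an equidistant fisheye: a pixel r from the principal point sees the ray r / f radians off the axis. A picture is of the moment at which its call begins: read the wrist's pose just before it. calibration takes no time and is no camera call.
- close_job(): hands the job in; it is judged then, once.
Trained networks look in the newest picture that a camera, given by its name, has taken for a name from the list of things; names that differ only in an ending like _2 or _b are one class to them, and where a whole thing is asked for, a point or a joint stands for the part that bears it (a point fixed in the world has none). Each returns a list of dicts, best first, with "p" (0 to 1); they miss things now and then, are a little off and sometimes report something else, mostly with a low value. They report only what shows in the picture. A call takes as long as a camera call. They do not tell look-alikes from the thing itself.
- models.find_in(camera, thing): "position" ([column, row] in pixels, amid what is visible of it).
The state is a dict: "time_s": time; "joints": joint angles; "qd": joint speeds; "joint_torque": joint torques, N m; "tcp_pos": TCP position; "eef_rot": TCP orientation; "contact_force": force on the tool from outside, world axes, zero at the start; "moment": the same for the moment, N m; "gripper_width": finger opening in m; "gripper_force": force on a finger pad.
Only numpy, scipy, OpenCV 4.12 (cv2) and the standard library are available. Lean on these libraries where they do the work, as an engineer would, in place of code of your own. Each camera call takes 0.05 s, during which the arm holds its last target. There are 200 camera calls.

### The job

Take the white elbow fitting out of the grey rack, lower it upright into the port held in the blue vice, feel for the thread start, and screw it in clockwise until it draws tight and its barb points straight over the red index tab. Stop there without turning past the tab, work gently (never force or wrench it), then let go and leave the elbow standing tight in the port. Leave the other things alone.

Things in the scene. Friction and masses are not known exactly. Their poses are not given: they have to be found in the camera images.
- elbow_mid (a point): White plastic elbow fitting, 62 mm tall, standing upright in the rack, 42 to 84 g. This point: centre of its square body (24 mm cube; grip it by the flat sides at +y and -y, clear of the barb), on the stem axis, 48 mm above the stem's bottom. x: the way the barb points; z: up.
- elbow_stem (a point): Centre of the elbow's round stem's bottom, 48 mm below elbow_mid. Stem 22 mm across, 32 mm long, chamfered at the bottom, under a collar 31 mm across and 4 mm thick. Two lugs 6 mm wide and 4 mm thick stand out from it at +x and -x (in line with the barb) to 32 mm tip to tip, 3 to 7 mm above the bottom. Plastic: the lugs break if forced with more than about 30 N.
- elbow_tip (a point): Open tip of the elbow's horizontal hose barb (14 mm thick), 50 mm along +x from elbow_mid, at the same height.
- elbow: The whole elbow fitting; origin and axes as elbow_stem.
- port: Blue vice, fixed to the table (92 x 200 mm, 36 mm high), clamping an aluminium port with a round upright neck, 47 mm outside, 38 mm inside, rim 56 mm above the table. Origin: on the neck's axis at table height; z up. A red index tab 4 mm wide stands out from the neck on the -x side.
- port_mouth (a point): Centre of the neck's rim, 56 mm above the table.
- port_thread (a point): On the neck's axis 50 mm above the table: top of the steel thread ring inside (25 mm hole, two opposite entry slots for the lugs). The slots' direction is not measured: the lugs enter with the barb somewhere 25 to 80 degrees counter-clockwise (from above) of the tab, some 4 degrees of play either way. Off the slots they rest on the ring, elbow_mid then 95 mm above the table.
- port_seal (a point): Top of the sprung rubber seal (3 N per mm), 39 mm above the table. In a slot the elbow drops 8 mm to it (elbow_mid 87 mm above the table); 1 mm of squeeze puts the lugs under the thread. Turning clockwise then draws it down 0.07 mm a degree with rising resistance: follow it down. At the tab elbow_mid is 82 to 86 mm above the table; a dead stop comes 14 degrees later or more. It stays when let go.
- port_mark (a point): Point straight above the line of the red tab, 50 mm from the neck's axis on the -x side of port and 84 mm above the table: where the barb's tip belongs.
- rack: Grey rack, fixed, 80 x 190 x 18 mm, origin at the centre of its underside; two round holes 40 mm across and 14 mm deep, at +55 and -55 mm along its y. The elbow stands in one, the straight fitting in the other.
- straight_mid (a point): Spare straight fitting (same stem and body as the elbow, barb pointing up, 96 mm tall), to be left alone. Centre of its square body.
- amber: Brown reagent bottle, 58 mm across, 111 mm tall, standing; origin at its foot.
- beaker: Clear beaker, 57 mm across, 70 mm tall; origin at its foot.
- timer: White bench timer, 60 mm tall; origin at its foot.
Not all that is in view belongs to the job. Leave any orange look-alike of the elbow alone.

How it is judged:
By the outcome, as a careful person would: the job done as asked, in the order asked, and still so for the second after the job is handed in, with the robot touching nothing.
It also fails if it takes over 67 s, if anything falls off the work surface, if the arm or the gripper's body presses on something with over 40 N, if the wrist force passes 120 N, or if a joint passes its speed limit or range.

## Working session

There is one attempt and no reset: what is moved stays moved. The work goes in short steps, Python scripts to look and compute and a shell command to move; the robot and the scene stay as the last step left them, time stands still between calls to the robot, and variables do not carry over. Pictures are saved under pics/ and viewed, at most 10 in all, crops included, and the job is handed in when it is done.

```bash
mkdir -p pics; cat > h.py <<'E'
import numpy as np, cv2
from plant import telemetry, viewer, models
from scipy.spatial.transform import Rotation as R
def ray(cam,px,st=None):
    c=viewer.calibration(cam)
    u=(px[0]-c['cx'])/c['fx'];v=(px[1]-c['cy'])/c['fy']
    if cam=='wrist':
        r=np.hypot(u,v);d=np.array([np.sin(r)*u/max(r,1e-9),np.sin(r)*v/max(r,1e-9),np.cos(r)])
        st=st or telemetry.get_state()
        W=np.eye(4);W[:3,:3]=R.from_euler('xyz',st['eef_rot'],degrees=True).as_matrix();W[:3,3]=st['tcp_pos']
        T=W@np.array(c['T_tool_cam'])
    else: d=np.array([u,v,1]);T=np.array(c['T'])
    return T[:3,3],T[:3,:3]@d
def onz(cam,px,z,st=None):
    o,d=ray(cam,px,st);return o+d*(z-o[2])/d[2]
def snap(cam,name):
    st=telemetry.get_state();im=viewer.capture(cam);cv2.imwrite(f'pics/{name}.png',im[:,:,::-1]);return st,im
E
python3 - <<'E'
from h import *
np.set_printoptions(precision=4,suppress=True)
print(telemetry.get_state())
Z=dict(elbow_mid=.052,elbow_tip=.052,port_mouth=.056,port=.03,rack=.018,straight_mid=.052,amber=.055,beaker=.035,timer=.03)
ims=[]
for c in ['scene','side','wrist']:
    st,im=snap(c,c+'0');ims.append(im)
    for t,z in Z.items():
        for f in models.find_in(c,t)[:3]:
            print(c,t,np.round(f['position']),round(f['p'],2),onz(c,f['position'],z,st)[:2])
E
```

```text
{'time_s': 0.0, 'joints': array([ 16.5085,  20.5931,   0.6352,  -0.0205, -70.1362, -16.5057]), 'qd': array([ 0.013 , -0.0181, -0.0252, -0.0375,  0.0777,  0.094 ]), 'joint_torque': array([ -0.0008, -58.2727,  29.3058,   6.9975,   0.0069,  -0.0002]), 'tcp_pos': array([ 0.6745, -0.    ,  0.2079]), 'eef_rot': array([179.9043,  -0.0083, -90.0042]), 'contact_force': array([-0.1526, -0.5279, -0.1097]), 'moment': array([ 0.0067, -0.0239, -0.0041]), 'gripper_force': 0.0, 'gripper_width': 0.08752647658604244}
scene elbow_mid [257. 258.] 0.69 [ 0.4164 -0.2198]
scene elbow_mid [360. 220.] 0.5 [ 0.7592 -0.3236]
scene elbow_tip [362. 217.] 0.58 [ 0.7727 -0.3217]
scene elbow_tip [258. 252.] 0.52 [ 0.4322 -0.2073]
scene port_mouth [181. 196.] 0.97 [0.4164 0.1309]
scene port_mouth [256. 255.] 0.52 [ 0.4194 -0.2143]
scene port [184. 197.] 0.74 [0.4382 0.1519]
scene port [247. 253.] 0.39 [ 0.4233 -0.174 ]
scene rack [248. 250.] 0.95 [ 0.4401 -0.1594]
scene straight_mid [238. 230.] 0.59 [ 0.452  -0.1061]
scene amber [309. 230.] 0.64 [ 0.6047 -0.2484]
scene beaker [348. 290.] 0.7 [ 0.5248 -0.4428]
scene 
[... 370 characters left out ...]
1387]
side straight_mid [293. 234.] 0.62 [ 0.4256 -0.2007]
side straight_mid [264. 225.] 0.58 [ 0.4489 -0.0926]
side straight_mid [278. 229.] 0.33 [ 0.44   -0.1425]
side amber [307. 189.] 0.78 [ 0.6127 -0.2394]
side beaker [360. 220.] 0.49 [ 0.5157 -0.4442]
wrist elbow_mid [439.  26.] 0.74 [ 0.4405 -0.2002]
wrist elbow_tip [439.  28.] 0.72 [ 0.4407 -0.1984]
wrist port_mouth [387. 230.] 0.88 [0.5042 0.0694]
wrist port [389. 228.] 0.67 [0.4871 0.0766]
wrist rack [412.  71.] 0.97 [ 0.4647 -0.1386]
wrist straight_mid [423. 108.] 0.91 [ 0.4673 -0.0894]
wrist straight_mid [385. 229.] 0.49 [0.5047 0.0696]
wrist amber [302.   4.] 0.52 [ 0.6218 -0.1988]
wrist beaker [301.   2.] 0.21 [ 0.6197 -0.2088]
```

```bash
python3 - <<'E'
import cv2,numpy as np
a=cv2.imread('pics/scene0.png')[130:320,120:400];b=cv2.imread('pics/wrist0.png')
a=cv2.resize(a,(800,543),interpolation=cv2.INTER_CUBIC);cv2.imwrite('pics/s1.png',a)
E
```

```text
(no output)
```

View pics/s1.png

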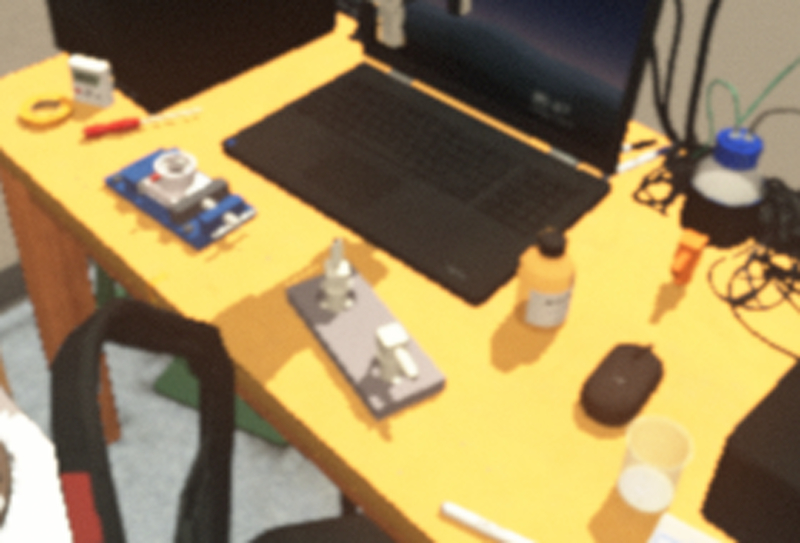

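View pics/wrist0.png

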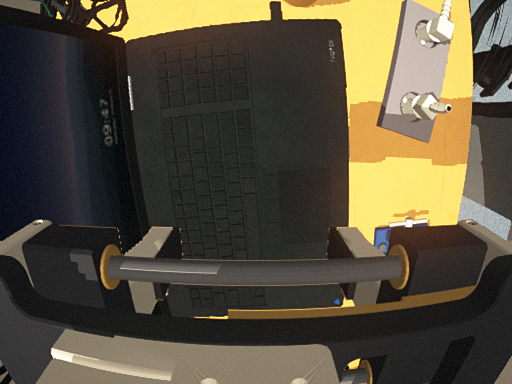

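```bash
python3 -m handwheel '[{"grip":-1,"travel":[0.5,1,0],"spin":0},{"grip":-1,"travel":[0.5,1,0],"spin":0},{"grip":-1,"travel":[0.5,1,0],"spin":0},{"grip":-1,"travel":[0.5,1,0],"spin":0},{"grip":-1,"travel":[0.5,1,0],"spin":0},{"grip":-1,"travel":[0.5,1,0],"spin":0},{"grip":-1,"travel":[0.5,1,0],"spin":0},{"grip":-1,"travel":[0.5,1,0],"spin":0}]'
python3 -m handwheel '[{"grip":-1,"travel":[0,1,0],"spin":0},{"grip":-1,"travel":[0,1,0],"spin":0},{"grip":-1,"travel":[0,0,0],"spin":0},{"grip":-1,"travel":[0,0,0],"spin":0}]'
python3 - <<'E'
from h import *
np.set_printoptions(precision=4,suppress=True)
st,im=snap('wrist','w1');print(st['tcp_pos'],st['eef_rot'],st['joints'])
for t,z in dict(elbow_mid=.052,elbow_tip=.052,straight_mid=.052,rack=.018).items():
    for f in models.find_in('wrist',t)[:3]: print(t,np.round(f['position']),round(f['p'],2),onz('wrist',f['position'],z,st)[:2])
a=cv2.imread('pics/w1.png');cv2.imwrite('pics/w1b.png',cv2.resize(a,(800,600),interpolation=cv2.INTER_CUBIC))
print(viewer.calibration('wrist'))
E
```

```text
time_s: 2.5
tcp_pos: [0.4742, -0.1004, 0.209]
eef_rot: [-180.0, 0.0, -90.0]
contact_force: [-0.1, -0.5, 0.3]
gripper_width: 0.0876
gripper_force: 0.0
time_s: 3.0
tcp_pos: [0.4255, -0.1, 0.2093]
eef_rot: [-179.9, 0.0, -90.0]
contact_force: [-0.5, 0.4, -0.3]
gripper_width: 0.0879
gripper_force: 0.0
[ 0.4255 -0.1     0.2093] [-179.9376    0.0016  -89.9833] [ 12.8181  -2.7033 -27.5468   0.0136 -65.0953 -12.8071]
elbow_mid [245.  84.] 0.89 [ 0.4358 -0.2041]
elbow_mid [16. 36.] 0.69 [ 0.7614 -0.3106]
elbow_tip [21. 35.] 0.95 [ 0.7508 -0.3096]
elbow_tip [248.  82.] 0.68 [ 0.4327 -0.206 ]
straight_mid [222. 184.] 0.81 [ 0.4634 -0.0908]
straight_mid [247.  83.] 0.31 [ 0.4339 -0.2056]
rack [235. 129.] 0.78 [ 0.4496 -0.1512]
rack [235. 300.] 0.42 [0.4544 0.0978]
{'fx': 297.3186396354542, 'fy': 297.3186396354542, 'cx': 254.2042131948851, 'cy': 193.6426605191791, 'T_tool_cam': array([[-0.0003, -0.9592, -0.2828,  0.0769],
       [ 1.    , -0.0004,  0.0005, -0.0005],
       [-0.0006, -0.2828,  0.9592, -0.1752],
       [ 0.    ,  0.    ,  0.    ,  1.    ]])}
```

View pics/w1b.png

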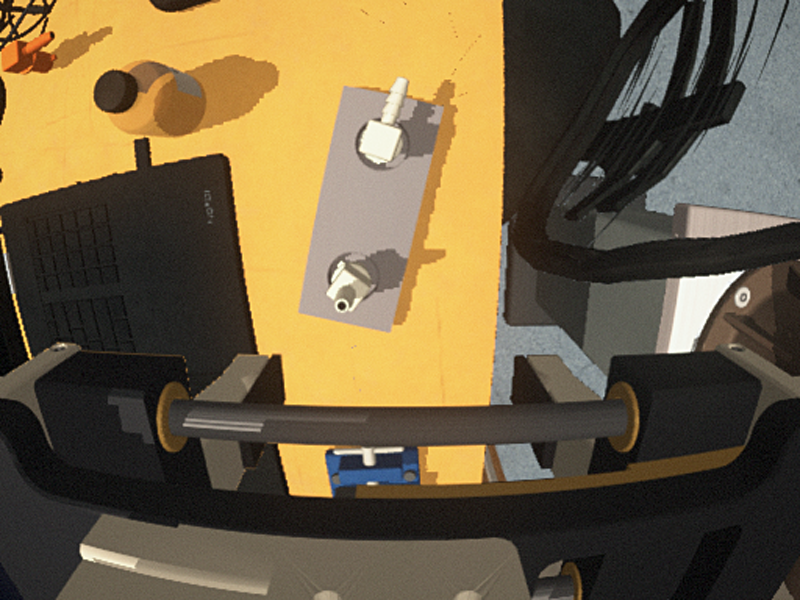

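```bash
python3 - <<'E'
from h import *
im=cv2.imread('pics/w1.png')
st=telemetry.get_state()
b=onz('wrist',(244.3,89),.064,st);t=onz('wrist',(257.5,52),.056,st);m=onz('wrist',(251,70),.057,st)
print(b,t,m,np.hypot(*(t-b)[:2]),[np.degrees(np.arctan2(*(p-b)[1::-1])) for p in(t,m)])
E
```

```text
[ 0.4359959 -0.1978869  0.064    ] [ 0.42195118 -0.23989719  0.056     ] [ 0.42897087 -0.21939961  0.057     ] 0.04429581355355406 [np.float64(-108.48561748593958), np.float64(-108.08458598035088)]
```

```bash
python3 -m handwheel '[{"grip":-1,"travel":[1,-0.1,0.5],"spin":0},{"grip":-1,"travel":[1,-0.1,0.5],"spin":0},{"grip":-1,"travel":[1,-0.1,0.5],"spin":0},{"grip":-1,"travel":[0.9,-0.1,0.5],"spin":0},{"grip":-1,"travel":[0,0,0.5],"spin":1},{"grip":-1,"travel":[0,0,0.5],"spin":1},{"grip":-1,"travel":[0,0,0.5],"spin":1},{"grip":-1,"travel":[0,0,0],"spin":0.6}]'
python3 -m handwheel '[{"grip":-1,"travel":[0,0,0],"spin":0},{"grip":-1,"travel":[0,0,0],"spin":0}]'
python3 - <<'E'
from h import *
np.set_printoptions(precision=4,suppress=True)
st,im=snap('wrist','w2');print(st['tcp_pos'],st['eef_rot'],st['joints'])
for t,z in dict(elbow_mid=.052,elbow_tip=.052,straight_mid=.052,rack=.018).items():
    for f in models.find_in('wrist',t)[:3]: print(t,np.round(f['position']),round(f['p'],2),onz('wrist',f['position'],z,st)[:2])
a=cv2.imread('pics/w2.png')[60:310,90:420];cv2.imwrite('pics/w2b.png',cv2.resize(a,(792,600),interpolation=cv2.INTER_CUBIC))
E
```

```text
time_s: 4.25
tcp_pos: [0.4344, -0.1975, 0.12]
eef_rot: [179.9, -0.0, -108.1]
contact_force: [-0.0, -0.6, 0.3]
gripper_width: 0.0879
gripper_force: 0.0
time_s: 4.5
tcp_pos: [0.4352, -0.1976, 0.1214]
eef_rot: [-180.0, -0.0, -107.9]
contact_force: [-0.9, -0.3, -0.1]
gripper_width: 0.0876
gripper_force: 0.0
[ 0.4352 -0.1976  0.1214] [-179.9997   -0.0032 -107.933 ] [ -0.753    6.4773 -30.5953   0.004  -52.928  -17.1823]
elbow_mid [252. 191.] 0.91 [ 0.4352 -0.2053]
elbow_tip [251. 187.] 0.94 [ 0.4348 -0.2084]
straight_mid [262. 300.] 0.92 [ 0.4611 -0.0938]
rack [256. 215.] 0.97 [ 0.4424 -0.171 ]
```

View pics/w2b.png

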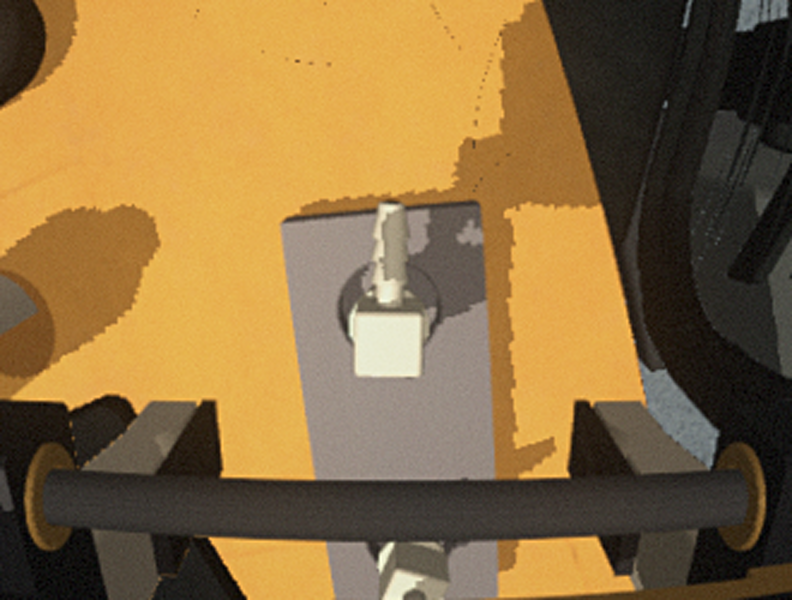

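```bash
python3 - <<'E'
from h import *
st=telemetry.get_state()
Rm=R.from_euler('xyz',st['eef_rot'],degrees=True).as_matrix()
b=onz('wrist',(251.9,203.4),.064,st);t=onz('wrist',(90+391/2.4,60+203/2.4),.054,st)
print(b,t,np.hypot(*(t-b)[:2]),np.degrees(np.arctan2(*(t-b)[1::-1])),Rm.T@(b-np.array(st['tcp_pos'])))
E
```

```text
[ 0.43740887 -0.19810755  0.064     ] [ 0.4219867  -0.24282966  0.054     ] 0.04730655007157677 -109.02647315509569 [-0.00016658 -0.00241035  0.05748998]
```

```bash
python3 -m handwheel '[{"grip":-1,"travel":[0,-0.1,0.5],"spin":0.2},{"grip":-1,"travel":[0,0,0.6],"spin":0},{"grip":-1,"travel":[0,0,0.6],"spin":0},{"grip":-1,"travel":[0,0,0.6],"spin":0},{"grip":-1,"travel":[0,0,0.5],"spin":0},{"grip":-1,"travel":[0,0,0],"spin":0}]' 40
python3 -m handwheel '[{"grip":1,"travel":[0,0,0],"spin":0},{"grip":1,"travel":[0,0,0],"spin":0},{"grip":1,"travel":[0,0,0],"spin":0},{"grip":1,"travel":[0,0,0],"spin":0},{"grip":1,"travel":[0,0,0],"spin":0},{"grip":1,"travel":[0,0,0],"spin":0}]' 40
python3 - <<'E'
from h import *
st=telemetry.get_state();print(st)
E
```

```text
time_s: 5.5
tcp_pos: [0.4365, -0.1982, 0.0502]
eef_rot: [179.9, -0.0, -109.0]
contact_force: [0.2, 0.4, -0.2]
gripper_width: 0.0873
gripper_force: 0.0
time_s: 6.25
tcp_pos: [0.4374, -0.1983, 0.0514]
eef_rot: [-180.0, 0.0, -109.0]
contact_force: [0.4, 0.4, -1.0]
gripper_width: 0.033
gripper_force: 0.0
{'time_s': 6.25, 'joints': array([-8.47801798e-01,  1.20077617e+01, -3.51795198e+01,  1.25365053e-03,
       -4.28046286e+01, -1.81538617e+01]), 'qd': array([ 0.04583422,  0.0304192 , -0.01202928,  0.05181459, -0.01403792,
       -0.00395875]), 'joint_torque': array([-1.65866541e-04, -3.83738422e+01,  2.12005788e+01,  5.06119788e+00,
        1.02856220e-02, -1.48446861e-04]), 'tcp_pos': array([ 0.4373966 , -0.19829948,  0.05141127]), 'eef_rot': array([-1.79992047e+02,  1.71098142e-03, -1.09000744e+02]), 'contact_force': array([ 0.44313824,  0.41951919, -0.96854688]), 'moment': array([0.01896008, 0.00920707, 0.03757012]), 'gripper_force': 0.0, 'gripper_width': 0.03297057496945936}
```

Close fully, then lift.

```bash
python3 -m handwheel '[{"grip":1,"travel":[0,0,0],"spin":0},{"grip":1,"travel":[0,0,0],"spin":0},{"grip":1,"travel":[0,0,0],"spin":0},{"grip":1,"travel":[0,0,0],"spin":0}]' 40
python3 -m handwheel '[{"grip":1,"travel":[0,0,-0.2],"spin":0},{"grip":1,"travel":[0,0,-0.8],"spin":0},{"grip":1,"travel":[0,0,-1],"spin":0},{"grip":1,"travel":[0,0,-1],"spin":0},{"grip":1,"travel":[0,0,-1],"spin":0},{"grip":1,"travel":[0,0,-1],"spin":0},{"grip":1,"travel":[0,0,0],"spin":0}]' 40
python3 - <<'E'
from h import *
np.set_printoptions(precision=4,suppress=True)
st,im=snap('wrist','w3');print(st['tcp_pos'],st['eef_rot'],st['gripper_width'],st['gripper_force'])
for t in ['elbow_mid','elbow_tip']:
    for f in models.find_in('wrist',t)[:2]: print(t,np.round(f['position']),round(f['p'],2),onz('wrist',f['position'],st['tcp_pos'][2],st)[:2])
# what joints allow
E
```

```text
time_s: 6.75
tcp_pos: [0.4373, -0.1983, 0.0514]
eef_rot: [180.0, -0.0, -109.0]
contact_force: [-0.3, 0.9, -0.3]
gripper_width: 0.0007
gripper_force: 0.0
time_s: 7.62
tcp_pos: [0.4386, -0.1985, 0.1787]
eef_rot: [-179.8, 0.1, -109.0]
contact_force: [-0.2, -0.3, 0.3]
gripper_width: 0.0004
gripper_force: 0.0
[ 0.4386 -0.1985  0.1787] [-179.7605    0.0506 -108.9854] 0.00041319999856577016 0.0
elbow_mid [ 13. 176.] 0.66 [ 0.6049 -0.2975]
elbow_mid [255. 174.] 0.57 [ 0.4266 -0.2341]
elbow_tip [257. 173.] 0.9 [ 0.425  -0.2342]
elbow_tip [ 13. 180.] 0.56 [ 0.6073 -0.2944]
```

```bash
python3 - <<'E'
import cv2
a=cv2.imread('pics/w3.png')[60:310,90:420];cv2.imwrite('pics/w3b.png',cv2.resize(a,(792,600),interpolation=cv2.INTER_CUBIC))
E
```

```text
(no output)
```

View pics/w3b.png

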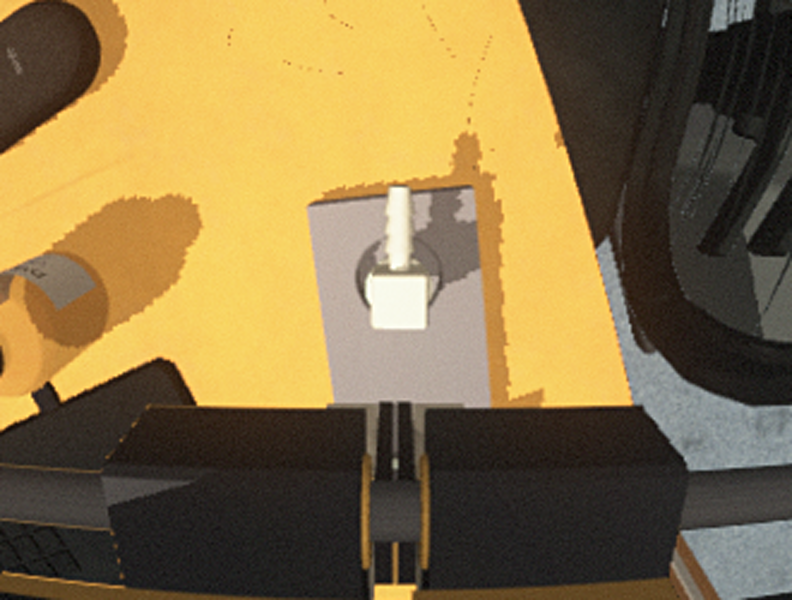

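```bash
python3 - <<'E'
from h import *
np.set_printoptions(precision=4,suppress=True)
S=[(dict(tcp_pos=[.4255,-.1,.2093],eef_rot=[-179.94,0,-89.98]),(244.3,89)),(dict(tcp_pos=[.4352,-.1976,.1214],eef_rot=[180,0,-107.93]),(251.9,203.4)),(dict(tcp_pos=[.4386,-.1985,.1787],eef_rot=[-179.76,.05,-108.985]),(256.2,185))]
A=np.zeros((3,3));y=np.zeros(3)
for st,px in S:
    print(onz('wrist',px,.064,st))
    o,d=ray('wrist',px,st);d/=np.linalg.norm(d);P=np.eye(3)-np.outer(d,d);A+=P;y+=P@o
p=np.linalg.solve(A,y);print('tri',p)
c=viewer.calibration('wrist');T=np.linalg.inv(np.array(c['T_tool_cam']))
for q in [(0,0,0),(0,0,.008),(.0095,0,.008)]:
    v=T@np.array([*q,1]);r=np.hypot(v[0],v[1]);th=np.arctan2(r,v[2]);print(q,c['cx']+c['fx']*th*v[0]/r,c['cy']+c['fx']*th*v[1]/r)
for cam in['scene','side']:
    print(cam)
    models_im=viewer.capture(cam)
    for t in['elbow_mid','elbow_tip']:
        for f in models.find_in(cam,t)[:2]:print(t,f['position'],onz(cam,f['position'],.052))
E
```

```text
[ 0.4366 -0.1978  0.064 ]
[ 0.4375 -0.1982  0.064 ]
[ 0.4375 -0.1985  0.064 ]
tri [ 0.4373 -0.198   0.0631]
(0, 0, 0) 255.07978278736016 231.2326013687427
(0, 0, 0.008) 255.03784934890393 226.42686962197354
(0.0095, 0, 0.008) 255.04757711944472 213.07182050837267
scene
elbow_mid [257.3, 255.5] [ 0.4234 -0.2146  0.052 ]
elbow_mid [358.0, 221.4] [ 0.7467 -0.3239  0.052 ]
elbow_tip [255.3, 252.2] [ 0.4278 -0.2023  0.052 ]
elbow_tip [360.5, 219.9] [ 0.7583 -0.3253  0.052 ]
side
elbow_mid [330.9, 161.1] [ 0.7506 -0.3258  0.052 ]
elbow_mid [293.9, 232.7] [ 0.4314 -0.2032  0.052 ]
elbow_tip [291.7, 237.7] [ 0.4112 -0.1967  0.052 ]
```

```bash
python3 -m handwheel '[{"grip":-1,"travel":[0,0,0.4],"spin":0},{"grip":-1,"travel":[0,0,0.4],"spin":0},{"grip":-1,"travel":[0,0,0.5],"spin":0},{"grip":-1,"travel":[0,0,0.5],"spin":0},{"grip":-1,"travel":[0,0,0.5],"spin":0},{"grip":-1,"travel":[0,0,0.5],"spin":0},{"grip":-1,"travel":[0,0,0.5],"spin":0},{"grip":-1,"travel":[0,0,0.5],"spin":0}]' 40
python3 -m handwheel '[{"grip":-1,"travel":[0,0,0.5],"spin":0},{"grip":-1,"travel":[0,0,0.5],"spin":0},{"grip":-1,"travel":[0,0,0.5],"spin":0},{"grip":-1,"travel":[0,0,0.4],"spin":0},{"grip":-1,"travel":[0,0,0.2],"spin":0},{"grip":-1,"travel":[0,0,0],"spin":0}]' 40
```

```text
time_s: 9.07
tcp_pos: [0.4374, -0.1983, 0.0805]
eef_rot: [-180.0, 0.0, -109.0]
contact_force: [-0.3, -0.2, -0.8]
gripper_width: 0.0748
gripper_force: 0.0
time_s: 9.82
tcp_pos: [0.4372, -0.1983, 0.0286]
eef_rot: [180.0, -0.0, -109.0]
contact_force: [0.0, -0.5, 0.9]
gripper_width: 0.0875
gripper_force: 0.0
```

```bash
python3 -m handwheel '[{"grip":1,"travel":[0,0,0],"spin":0},{"grip":1,"travel":[0,0,0],"spin":0},{"grip":1,"travel":[0,0,0],"spin":0},{"grip":1,"travel":[0,0,0],"spin":0},{"grip":1,"travel":[0,0,0],"spin":0},{"grip":1,"travel":[0,0,0],"spin":0},{"grip":1,"travel":[0,0,0],"spin":0},{"grip":1,"travel":[0,0,0],"spin":0}]' 40
python3 - <<'E'
from h import *
np.set_printoptions(precision=4,suppress=True)
st,im=snap('wrist','w4');print(st['tcp_pos'],st['contact_force'],st['moment'],st['gripper_width'],st['gripper_force'])
a=im[60:310,90:420,::-1];cv2.imwrite('pics/w4b.png',cv2.resize(a,(792,600),interpolation=cv2.INTER_CUBIC))
E
```

```text
time_s: 10.82
tcp_pos: [0.4373, -0.1983, 0.0289]
eef_rot: [180.0, -0.0, -109.0]
contact_force: [-1.3, 0.2, -0.6]
gripper_width: 0.0235
gripper_force: 40.0
[ 0.4373 -0.1983  0.0289] [-1.2726  0.218  -0.5923] [ 0.0604  0.0122 -0.0138] 0.023506137729695682 39.999337792396545
```

View pics/w4b.png

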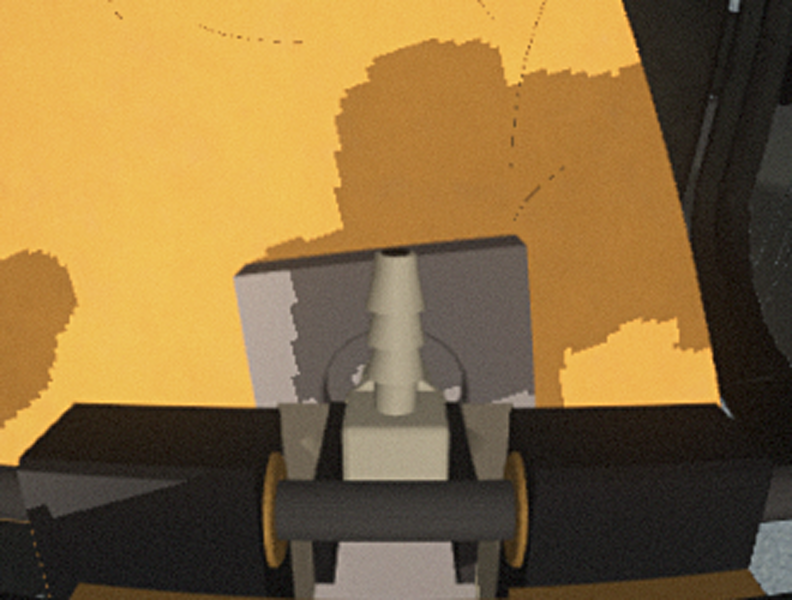

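```bash
python3 - <<'E'
from h import *
f=2.857
P=lambda x,y,z:onz('scene',(120+x/f,130+y/f),z)
m=P(177,160,.056);t=P(155,177,.050)
print(m,t,np.degrees(np.arctan2(*(t-m)[1::-1])))
for n,z in [((155,150),.036),((255,207),.036),((205,245),.02),((107,183),.02)]:print(P(*n,z))
E
python3 -m handwheel '[{"grip":1,"travel":[0,0,-0.2],"spin":0},{"grip":1,"travel":[0,0,-0.8],"spin":0},{"grip":1,"travel":[0,0,-1],"spin":0},{"grip":1,"travel":[0,0,-1],"spin":0},{"grip":1,"travel":[0,0,-1],"spin":0},{"grip":1,"travel":[0,0,-1],"spin":0},{"grip":1,"travel":[0,0,-0.6],"spin":0},{"grip":1,"travel":[0,0,0],"spin":0}]' 40
python3 -c "
from h import *
print(telemetry.get_state()['gripper_width'],telemetry.get_state()['joints'])"
```

```text
[0.45069105 0.17425614 0.056     ] [0.41705825 0.17123701 0.05      ] -174.8704567997811
[0.4564759  0.23162873 0.036     ]
[0.47896387 0.06487686 0.036     ]
[0.40777411 0.06579006 0.02      ]
[0.38744201 0.23361843 0.02      ]
time_s: 11.88
tcp_pos: [0.4379, -0.1983, 0.1697]
eef_rot: [-179.9, 0.0, -109.0]
contact_force: [0.1, 0.3, -1.2]
gripper_width: 0.0238
gripper_force: 40.0
0.02380586835131854 [-8.45861391e-01  3.77095341e+00 -2.64954818e+01  1.01716943e-04
 -5.96112461e+01 -1.81519006e+01]
```

```bash
python3 -m handwheel '[{"grip":1,"travel":[-0.5,0.13,0],"spin":0},{"grip":1,"travel":[-1,0.27,0],"spin":0},{"grip":1,"travel":[-1,0.27,0],"spin":0},{"grip":1,"travel":[-1,0.27,0],"spin":0},{"grip":1,"travel":[-1,0.27,0],"spin":0},{"grip":1,"travel":[-1,0.27,0],"spin":0},{"grip":1,"travel":[-1,0.27,0],"spin":0},{"grip":1,"travel":[-1,0.27,0],"spin":0}]' 40
python3 -m handwheel '[{"grip":1,"travel":[-1,0.27,0],"spin":0},{"grip":1,"travel":[-1,0.27,0],"spin":0},{"grip":1,"travel":[-1,0.27,0],"spin":0},{"grip":1,"travel":[-1,0.27,0],"spin":0},{"grip":1,"travel":[-1,0.27,0],"spin":0},{"grip":1,"travel":[-1,0.27,0],"spin":0},{"grip":1,"travel":[-1,0.27,0],"spin":0},{"grip":1,"travel":[-1,0.27,0],"spin":0}]' 40
python3 -m handwheel '[{"grip":1,"travel":[-0.6,0.15,0],"spin":0},{"grip":1,"travel":[0,0,0],"spin":0},{"grip":1,"travel":[0,0,0],"spin":0}]' 40
python3 - <<'E'
from h import *
np.set_printoptions(precision=4,suppress=True)
st,im=snap('wrist','w5');print(st['tcp_pos'],st['eef_rot'],st['joints'])
for t in ['port','port_mouth']:
    for f in models.find_in('wrist',t)[:2]: print(t,np.round(f['position']),round(f['p'],2),onz('wrist',f['position'],.056,st)[:2])
a=im[0:300,60:460,::-1];cv2.imwrite('pics/w5b.png',cv2.resize(a,(800,600),interpolation=cv2.INTER_CUBIC))
E
```

```text
time_s: 12.88
tcp_pos: [0.4498, -0.0033, 0.1677]
eef_rot: [179.9, -0.1, -109.0]
contact_force: [-0.1, 0.1, -1.0]
gripper_width: 0.0236
gripper_force: 40.0
time_s: 13.88
tcp_pos: [0.4639, 0.2032, 0.1678]
eef_rot: [179.9, -0.1, -109.0]
contact_force: [-0.5, -0.1, 0.1]
gripper_width: 0.0238
gripper_force: 40.0
time_s: 14.25
tcp_pos: [0.4658, 0.2171, 0.1686]
eef_rot: [180.0, -0.0, -109.0]
contact_force: [-0.4, -1.2, -0.2]
gripper_width: 0.0236
gripper_force: 40.0
[0.4658 0.2171 0.1686] [ 179.9784   -0.0342 -109.0064] [ 46.9027   7.189  -22.74    -0.0067 -60.1111 -65.9057]
port [259. 122.] 0.86 [0.4409 0.1583]
port_mouth [257. 124.] 0.87 [0.4431 0.1592]
```

View pics/w5b.png

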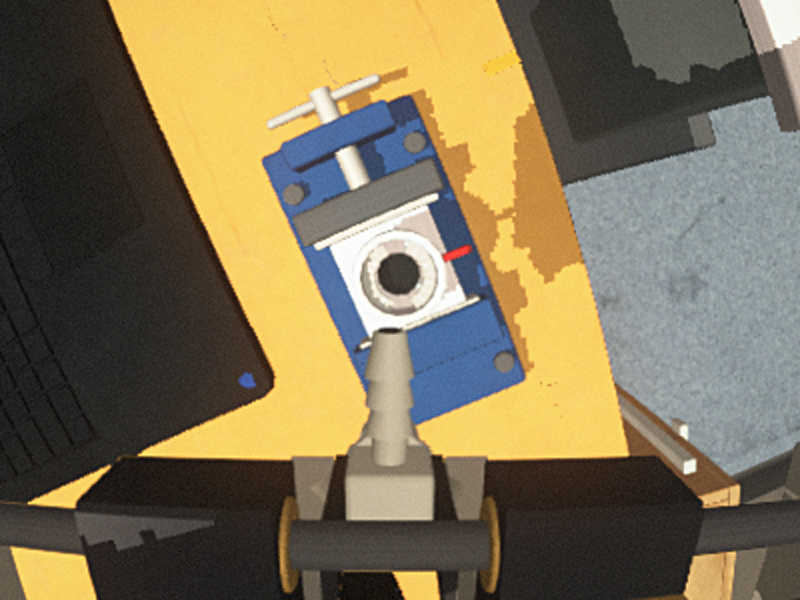

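```bash
python3 - <<'E'
from h import *
np.set_printoptions(precision=4,suppress=True)
st=telemetry.get_state()
P=lambda x,y,z:onz('wrist',(60+x/2,y/2),z,st)
D=lambda a,b:np.degrees(np.arctan2(*(b-a)[1::-1]))
im=cv2.imread('pics/w5.png')
hsv=cv2.cvtColor(im,cv2.COLOR_BGR2HSV);mk=((hsv[...,0]<8)|(hsv[...,0]>172))&(hsv[...,1]>170)&(hsv[...,2]>120);mk[:,:270]=0;mk[:100]=0;mk[140:]=0;mk[:,310:]=0
r,c=np.nonzero(mk);print(len(r),c.mean(),r.mean(),c.min(),c.max())
pts=np.c_[c,r].astype(float)
for z in(.045,.05,.056):
    W=np.array([onz('wrist',p,z,st)[:2] for p in pts]);m=W.mean(0);u,s,v=np.linalg.svd(W-m);print(z,m,np.degrees(np.arctan2(v[0,1],v[0,0])),np.ptp((W-m)@v[0]))
for z in (.05,.056): print(P(399,271,z))
# rim outer circle extents
print(P(352,271,.056),P(447,271,.056),P(399,228,.056),P(399,316,.056))
print(D(P(316,247,.04),P(437,197,.04)),D(P(360,348,.04),P(478,298,.04)),D(P(412,96,.036),P(524,378,.036)),D(P(264,158,.036),P(370,410,.036)))
a=im[105:165,225:300];cv2.imwrite('pics/w5c.png',cv2.resize(a,(750,600),interpolation=cv2.INTER_CUBIC))
E
```

```text
50 288.24 126.08 282 295
0.045 [0.4148 0.1718] 3.8607999069385963 0.014114314853249307
0.05 [0.4152 0.1714] 3.860799906938643 0.013878368815193252
0.056 [0.4158 0.1708] 3.8607999069386314 0.013595233569526084
[0.4452 0.1712 0.05  ]
[0.4451 0.1707 0.056 ]
[0.4666 0.1632 0.056 ] [0.4231 0.1781 0.056 ] [0.4383 0.1509 0.056 ] [0.4523 0.1917 0.056 ]
-176.5485830530687 -175.48679097647104 93.59037536641904 92.59200549528303
```

View pics/w5c.png

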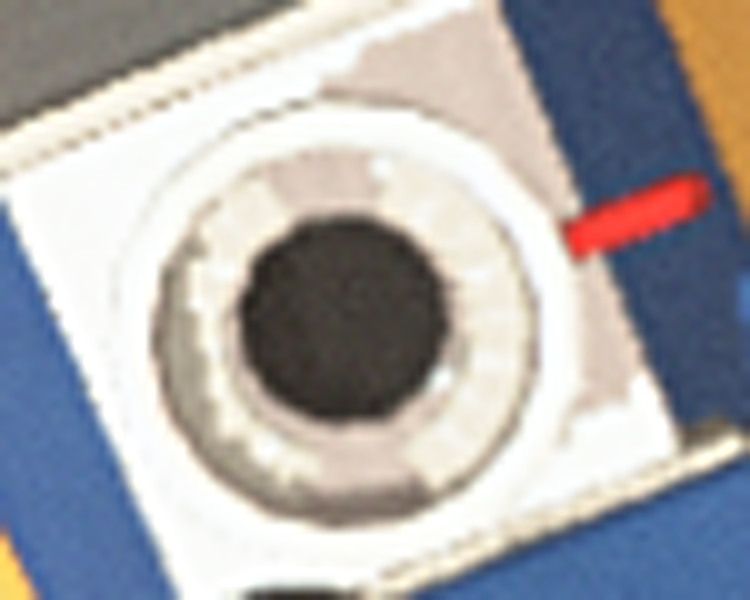

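```bash
python3 - <<'E'
from h import *
np.set_printoptions(precision=4,suppress=True)
st=telemetry.get_state()
P=lambda x,y,z:onz('wrist',(225+x/10-.5,105+y/10-.5),z,st)
D=lambda a,b:np.degrees(np.arctan2(*(b-a)[1::-1]))
def fit(L,z):
    W=np.array([P(*p,z)[:2] for p in L]);A=np.c_[2*W,np.ones(len(W))];s=np.linalg.lstsq(A,(W**2).sum(1),rcond=None)[0];return s[:2],2*np.sqrt(s[2]+s[:2]@s[:2])
print('inner',fit([(150,335),(540,335),(345,145),(345,525),(205,205),(470,200),(210,470),(480,470)],.056))
print('outer',fit([(115,330),(583,330),(345,97),(200,135),(500,150),(150,230)],.056))
print('hole',fit([(240,320),(450,315),(345,215),(345,423)],.05))
c=P(345,333,.056);print(c)
for z in(.044,.05,.056):
  print(D(c,P(640,218,z)),D(P(570,245,z),P(705,185,z)))
print('slot',D(P(365,455,.046),P(325,172,.046)))
Rm=R.from_euler('xyz',st['eef_rot'],degrees=True).as_matrix()
print(Rm.T@(c-np.array(st['tcp_pos'])))
E
```

```text
inner (array([0.4465, 0.173 ]), np.float64(0.03721815527235721))
outer (array([0.4456, 0.1721]), np.float64(0.044961248755084386))
hole (array([0.446, 0.172]), np.float64(0.0207632037798292))
[0.4463 0.1727 0.056 ]
-179.21504309469302 -174.08624018221354
-178.17206149999458 -174.08624018221346
-177.0935853540904 -174.08624018221346
slot -100.95188946824551
[0.0482 0.0042 0.1129]
```

```bash
python3 -m handwheel '[{"grip":1,"travel":[0.5,0.04,0],"spin":0},{"grip":1,"travel":[0.8,0.07,0],"spin":0},{"grip":1,"travel":[0.64,0.06,0],"spin":0},{"grip":1,"travel":[0,0,0.5],"spin":-0.8},{"grip":1,"travel":[0,0,0.7],"spin":-0.8},{"grip":1,"travel":[0,0,0.7],"spin":0},{"grip":1,"travel":[0,0,0.6],"spin":0},{"grip":1,"travel":[0,0,0.2],"spin":0}]' 40
python3 -m handwheel '[{"grip":1,"travel":[0,0,0],"spin":0},{"grip":1,"travel":[0,0,0],"spin":0}]' 40
python3 - <<'E'
from h import *
st,im=snap('wrist','w6');print(st['tcp_pos'],st['eef_rot'],st['contact_force'],st['moment'],st['joints'])
snap('side','side6');snap('scene','scene6')
E
```

```text
time_s: 15.4
tcp_pos: [0.4457, 0.1723, 0.1006]
eef_rot: [180.0, -0.1, -101.0]
contact_force: [-0.9, 0.9, 0.5]
gripper_width: 0.0239
gripper_force: 40.0
time_s: 15.65
tcp_pos: [0.4466, 0.1733, 0.1019]
eef_rot: [-180.0, 0.0, -101.0]
contact_force: [0.2, -0.4, -1.0]
gripper_width: 0.0236
gripper_force: 40.0
[0.44658706 0.17328459 0.10190403] [-1.79962724e+02  3.74307418e-02 -1.00993410e+02] [ 0.15441967 -0.44279863 -0.99938983] [0.02905553 0.05600117 0.0074626 ] [ 4.48189072e+01  7.89527110e+00 -3.19579042e+01  1.27780636e-02
 -5.00949171e+01 -5.58205226e+01]
```

```bash
python3 -m handwheel '[{"grip":1,"travel":[0.02,0,0.3],"spin":0},{"grip":1,"travel":[0.02,0,0.3],"spin":0},{"grip":1,"travel":[0,0,0.25],"spin":0},{"grip":1,"travel":[0,0,0],"spin":0}]' 40
python3 -m handwheel '[{"grip":1,"travel":[0,0,0.08],"spin":0},{"grip":1,"travel":[0,0,0.08],"spin":0},{"grip":1,"travel":[0,0,0],"spin":0}]' 40
python3 -c "
from h import *
s=telemetry.get_state();print(s['contact_force'],s['moment'],s['tcp_pos'])"
```

```text
time_s: 16.3
tcp_pos: [0.4456, 0.1717, 0.0793]
eef_rot: [179.9, -0.1, -101.0]
contact_force: [-0.4, -0.7, -1.1]
gripper_width: 0.0238
gripper_force: 40.0
time_s: 16.68
tcp_pos: [0.446, 0.172, 0.0761]
eef_rot: [180.0, -0.0, -101.0]
contact_force: [-0.5, 0.4, -0.3]
gripper_width: 0.0234
gripper_force: 40.0
[-0.49266381  0.36323814 -0.29311391] [ 0.00937795 -0.02905076  0.01344123] [0.44600207 0.17203832 0.07605183]
```

```bash
for i in 1 2; do python3 -m handwheel '[{"grip":1,"travel":[0,0,0.06],"spin":0},{"grip":1,"travel":[0,0,0.04],"spin":0},{"grip":1,"travel":[0,0,0],"spin":0}]' 40 | grep -E "tcp|contact"; done
```

```text
tcp_pos: [0.446, 0.172, 0.0735]
contact_force: [-0.8, 0.2, -0.2]
tcp_pos: [0.446, 0.172, 0.071]
contact_force: [-0.2, 0.3, -1.1]
```

```bash
for i in 1 2; do python3 -m handwheel '[{"grip":1,"travel":[0,0,0.03],"spin":0},{"grip":1,"travel":[0,0,0.03],"spin":0},{"grip":1,"travel":[0,0,0],"spin":0}]' 40 | grep -E "tcp|contact"; done
```

```text
tcp_pos: [0.446, 0.172, 0.0695]
contact_force: [0.1, -0.6, -0.3]
tcp_pos: [0.446, 0.172, 0.0681]
contact_force: [0.3, 0.3, -0.5]
```

```bash
for i in 1 2 3; do python3 -m handwheel '[{"grip":1,"travel":[0,0,0.03],"spin":0},{"grip":1,"travel":[0,0,0.03],"spin":0},{"grip":1,"travel":[0,0,0],"spin":0}]' 40 | grep -E "tcp|contact"; done
python3 -c "
from h import *
s=telemetry.get_state();print(s['contact_force'],s['moment'],s['tcp_pos'],s['eef_rot'])"
```

```text
tcp_pos: [0.446, 0.172, 0.0665]
contact_force: [0.7, 0.3, -1.8]
tcp_pos: [0.446, 0.172, 0.065]
contact_force: [1.0, -1.3, -0.8]
tcp_pos: [0.4461, 0.1721, 0.0636]
contact_force: [0.2, 0.7, -0.0]
[ 0.15811538  0.70709129 -0.04478439] [-0.04041411  0.03860456  0.03539052] [0.44606449 0.17209439 0.06359496] [-1.79999958e+02 -1.80008192e-03 -1.00999573e+02]
```

```bash
for i in 1 2; do python3 -m handwheel '[{"grip":1,"travel":[0,0,0.02],"spin":0},{"grip":1,"travel":[0,0,0.02],"spin":0},{"grip":1,"travel":[0,0,0],"spin":0}]' 40 | grep -E "tcp|contact"; done
```

```text
tcp_pos: [0.4461, 0.1721, 0.0627]
contact_force: [-1.0, 0.0, 1.9]
tcp_pos: [0.4461, 0.1721, 0.0617]
contact_force: [-1.0, -0.6, 5.3]
```

```bash
for i in 1 2; do python3 -m handwheel '[{"grip":1,"travel":[0,0,0.007],"spin":0.5},{"grip":1,"travel":[0,0,0.007],"spin":0.5},{"grip":1,"travel":[0,0,0],"spin":0}]' 40 | grep -E "tcp|contact|rot"; python3 -c "
from h import *
s=telemetry.get_state();print(s['moment'])"; done
```

```text
tcp_pos: [0.4464, 0.1723, 0.0616]
eef_rot: [-180.0, 0.0, -106.0]
contact_force: [-0.8, 0.6, 5.6]
[-0.15005334  0.39260675 -0.09710804]
tcp_pos: [0.4466, 0.1725, 0.0614]
eef_rot: [-180.0, 0.1, -111.0]
contact_force: [-0.9, -1.1, 6.2]
[-0.03570594  0.33273428 -0.01635143]
```

```bash
for i in 1 2 3; do python3 -m handwheel '[{"grip":1,"travel":[0,0,0.007],"spin":0.5},{"grip":1,"travel":[0,0,0.007],"spin":0.5},{"grip":1,"travel":[0,0,0],"spin":0}]' 40 | grep -E "tcp|contact|rot|width"; python3 -c "
from h import *
s=telemetry.get_state();print(s['moment'])"; done
```

```text
tcp_pos: [0.4467, 0.1727, 0.0611]
eef_rot: [-180.0, 0.1, -116.0]
contact_force: [-1.2, 0.6, 6.8]
gripper_width: 0.0233
[0.19959619 0.52464554 0.02732783]
tcp_pos: [0.4467, 0.1728, 0.0609]
eef_rot: [-180.0, 0.1, -121.0]
contact_force: [-2.5, 1.8, 8.4]
gripper_width: 0.0239
[ 0.41550072  0.74110322 -0.01413203]
tcp_pos: [0.4467, 0.173, 0.0606]
eef_rot: [-180.0, 0.1, -126.0]
contact_force: [-2.6, 1.3, 9.1]
gripper_width: 0.0237
[0.68183974 1.12455549 0.00205936]
```

```bash
python3 - <<'E'
from h import *
st,w=snap('wrist','w7');_,s=snap('side','side7');_,c=snap('scene','sc7')
print(st['moment'],st['contact_force'],st['tcp_pos'],st['gripper_width'],st['joint_torque'])
r=lambda a,w,h:cv2.resize(a[:,:,::-1],(w,h),interpolation=cv2.INTER_CUBIC)
top=r(w[60:300,96:416],800,0+300) if 0 else r(w[60:300,96:416],400,300)
S=s[150:270,120:280];C=c[120:240,100:260]
out=np.vstack([np.hstack([top,r(S,400,300)]),np.hstack([r(C,400,300),r(w[190:250,210:290],400,300)])])
cv2.imwrite('pics/m7.png',out)
E
```

```text
[0.68183974 1.12455549 0.00205936] [-2.57217207  1.26493855  9.05905763] [0.4467313  0.17295528 0.0605903 ] 0.02372583947019391 [ -1.22401524 -33.74339461  19.44831669   5.00491619   0.27340477
  -0.29432341]
```

View pics/m7.png

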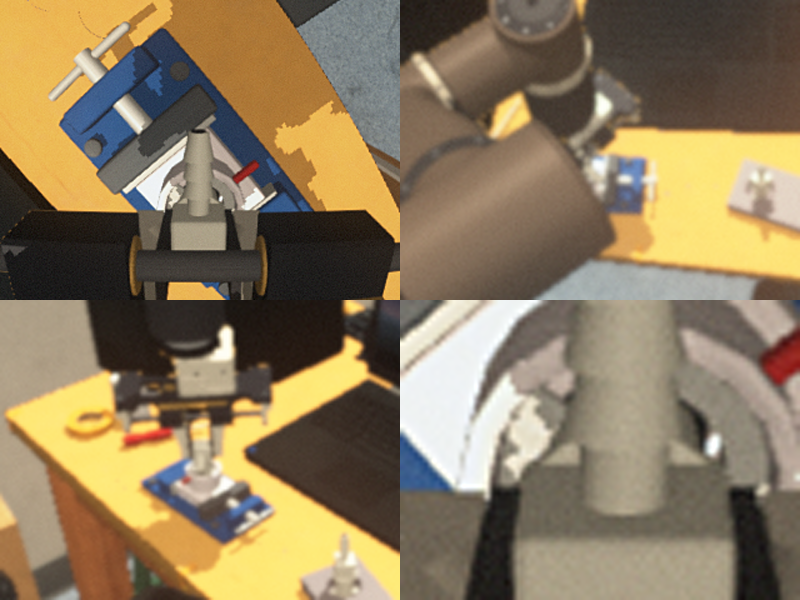

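```bash
for i in 1 2 3; do python3 -m handwheel '[{"grip":1,"travel":[0,0,0.007],"spin":0.5},{"grip":1,"travel":[0,0,0.007],"spin":0.5},{"grip":1,"travel":[0,0,0],"spin":0}]' 40 | grep -E "tcp|contact|rot|width"; python3 -c "
from h import *
s=telemetry.get_state();print(s['moment'],s['joint_torque'][[0,4,5]])"; done
```

```text
tcp_pos: [0.4467, 0.1731, 0.0603]
eef_rot: [-180.0, 0.1, -131.0]
contact_force: [-3.9, 1.9, 9.3]
gripper_width: 0.0234
[0.90526435 1.42617605 0.08159307] [-1.62972897  0.32604598 -0.30313566]
tcp_pos: [0.4467, 0.1732, 0.06]
eef_rot: [180.0, 0.1, -136.0]
contact_force: [-4.1, 3.1, 10.7]
gripper_width: 0.0238
[1.04303074 1.64630926 0.03578695] [-1.89235345  0.41653013 -0.31052677]
tcp_pos: [0.4466, 0.1731, 0.0597]
eef_rot: [180.0, 0.1, -141.0]
contact_force: [-4.7, 2.9, 11.3]
gripper_width: 0.0237
[1.06566286 1.8843671  0.02147909] [-2.027978    0.52748188 -0.31300806]
```

```bash
for i in 1 2; do python3 -m handwheel '[{"grip":1,"travel":[0,0.015,0.007],"spin":0.5},{"grip":1,"travel":[0,0.015,0.007],"spin":0.5},{"grip":1,"travel":[0,0,0],"spin":0}]' 40 | grep -E "tcp|contact|rot|width"; python3 -c "
from h import *
s=telemetry.get_state();print(s['moment'],s['joint_torque'][[0,4,5]])"; done
```

```text
tcp_pos: [0.4464, 0.1734, 0.0595]
eef_rot: [-180.0, 0.1, -146.0]
contact_force: [-2.1, 0.5, 11.6]
gripper_width: 0.0237
[ 0.1829859   1.07104411 -0.03264064] [-0.69694307  0.58461372 -0.30828925]
tcp_pos: [0.4463, 0.1739, 0.0592]
eef_rot: [-180.0, 0.1, -151.0]
contact_force: [-1.5, -1.4, 12.3]
gripper_width: 0.0237
[-0.39263151  0.54206741  0.04142636] [ 0.19897209  0.65770816 -0.30382396]
```

```bash
for i in 1 2 3; do python3 -m handwheel '[{"grip":1,"travel":[0,0,0.007],"spin":0.5},{"grip":1,"travel":[0,0,0.007],"spin":0.5},{"grip":1,"travel":[0,0,0],"spin":0}]' 45 | grep -E "tcp|contact|rot|width"; python3 -c "
from h import *
s=telemetry.get_state();print(s['moment'],s['joint_torque'][[0,4,5]])"; done
python3 - <<'E'
from h import *
np.set_printoptions(precision=4,suppress=True)
st,im=snap('wrist','w8');print(st['tcp_pos'],st['eef_rot'])
for f in models.find_in('wrist','elbow_tip')[:2]+models.find_in('wrist','port')[:1]: print(f,onz('wrist',f['position'],.084,st))
h=cv2.cvtColor(im,cv2.COLOR_RGB2HSV);mk=((h[...,0]<8)|(h[...,0]>172))&(h[...,1]>170)&(h[...,2]>60);mk[:100]=0;mk[280:]=0;mk[:,:150]=0;mk[:,370:]=0
r,c=np.nonzero(mk);print(len(r),c.min(),c.max(),r.min(),r.max(),c.mean(),r.mean())
a=im[130:250,175:335,::-1];cv2.imwrite('pics/w8b.png',cv2.resize(a,(800,600),interpolation=cv2.INTER_CUBIC))
E
```

```text
tcp_pos: [0.4463, 0.174, 0.059]
eef_rot: [180.0, 0.1, -156.0]
contact_force: [-2.5, -2.4, 13.8]
gripper_width: 0.0239
[-0.13332335  0.82930913  0.01631544] [-0.23912955  0.66908302 -0.3027012 ]
tcp_pos: [0.4463, 0.1742, 0.0587]
eef_rot: [180.0, 0.2, -161.0]
contact_force: [-3.4, -0.4, 14.6]
gripper_width: 0.0239
[0.03437987 1.1105034  0.00470269] [-0.6288377   0.71289897 -0.30891191]
tcp_pos: [0.4463, 0.1743, 0.0584]
eef_rot: [179.9, 0.2, -166.0]
contact_force: [-3.1, 0.3, 14.7]
gripper_width: 0.0237
[0.17433896 1.35299199 0.04610744] [-0.89081476  0.77785609 -0.3191323 ]
[0.4463 0.1743 0.0584] [ 179.9454    0.1516 -165.9841]
{'position': [254.0, 223.7], 'p': 0.82} [0.4318 0.1698 0.084 ]
{'position': [226.9, 185.9], 'p': 0.82} [0.4146 0.151  0.084 ]
17 264 266 170 176 265.2352941176471 172.64705882352942
```

View pics/w8b.png

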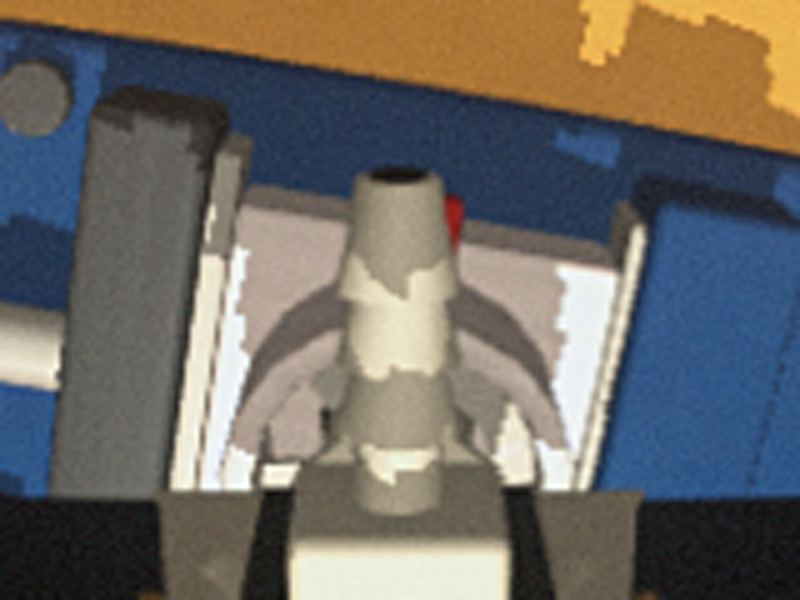

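```bash
python3 - <<'E'
from h import *
np.set_printoptions(precision=4,suppress=True)
st=telemetry.get_state()
P=lambda x,y,z:onz('wrist',(175+x/5-.4,130+y/5-.4),z,st)
D=lambda a,b:np.degrees(np.arctan2(*(b-a)[1::-1]))
for z in(.02,.036,.05):
  print(z,'far edge+90',D(P(60,32,z),P(740,142,z))-0, 'plateL',D(P(172,490,z),P(205,255,z)),'jawR',D(P(597,490,z),P(655,205,z)),'plateR',D(P(580,490,z),P(640,230,z)),'block',D(P(250,190,z),P(470,235,z)))
for ax in [(.446,.172),(.4463,.1743),(.446,.173)]:
  for z in(.044,.05,.056):
    p=P(463,200,z);q=P(459,247,z);d=p[:2]-ax;a=D(np.array([*ax,0]),p);r=np.hypot(*d)
    print(ax,z,p[:2],r,'edge ang',a,'tab centre',a+np.degrees(2/1000/r),a-np.degrees(.002/r), D(q,p))
# tab from w5 with those axes
s5=dict(tcp_pos=[.4658,.2171,.1686],eef_rot=[179.978,-.034,-109.006])
for z in(.044,.05):
  p=onz('wrist',(288.24,126.08),z,s5)
  print([D(np.array([*a,0]),p) for a in [(.446,.172),(.4463,.1743),(.446,.173)]])
E
```

```text
0.02 far edge+90 94.72302614318204 plateL -176.08757154543406 jawR -174.57610969994246 plateR -176.13118539684658 block 92.0909070444614
0.036 far edge+90 94.72302614318203 plateL -176.08757154543406 jawR -174.57610969994246 plateR -176.1311853968466 block 92.0909070444615
0.05 far edge+90 94.72302614318204 plateL -176.0875715454341 jawR -174.57610969994246 plateR -176.1311853968466 block 92.09090704446145
(0.446, 0.172) 0.044 [0.4089 0.173 ] 0.03713985538972534 edge ang 178.4961969938843 tab centre 181.58160370383789 175.4107902839307 -170.1334389919093
(0.446, 0.172) 0.05 [0.4077 0.1724] 0.03828632907003222 edge ang 179.40312503724334 tab centre 182.39614008490062 176.41010998958606 -170.13343899190957
(0.446, 0.172) 0.056 [0.4066 0.1718] 0.03944183649633748 edge ang -179.7428828578644 tab centre -176.83755265000744 -182.64821306572136 -170.13343899190932
(0.4463, 0.1743) 0.044 [0.4089 0.173 ] 0.0374505220754698 edge ang -177.97194983126624 tab centre -174.91213777323296 -181.03176188929953 -170.1334389919093
(0.4463, 0.1743) 0.05 [0.4077 0.1724] 0.03863106120110796 edge ang -177.1
[... 206 characters left out ...]
.31133706543017 -170.13343899190932
(0.446, 0.173) 0.044 [0.4089 0.173 ] 0.03712707251588673 edge ang -179.9609135473219 tab centre -176.87444452994566 -183.04738256469813 -170.1334389919093
(0.446, 0.173) 0.05 [0.4077 0.1724] 0.03828897122574778 edge ang -179.1003817602181 tab centre -176.10757324753845 -182.09319027289777 -170.13343899190957
(0.446, 0.173) 0.056 [0.4066 0.1718] 0.039458997183257356 edge ang -178.2907086676948 tab centre -175.38664198566602 -181.19477534972356 -170.13343899190932
[np.float64(179.08843967781834), np.float64(-176.73002054485804), np.float64(-179.07841464111374)]
[np.float64(-179.9048708959465), np.float64(-175.66448400407708), np.float64(-178.03993389786913)]
```

```bash
for i in 1 2; do python3 -m handwheel '[{"grip":1,"travel":[0.01,0,0.007],"spin":0.5},{"grip":1,"travel":[0.01,0,0.007],"spin":0.5},{"grip":1,"travel":[0,0,0],"spin":0}]' 45 | grep -E "time|tcp|contact|rot|width"; python3 -c "
from h import *
s=telemetry.get_state();print(s['moment'],s['joint_torque'][[0,4,5]])"; done
python3 - <<'E'
from h import *
np.set_printoptions(precision=4,suppress=True)
st,im=snap('wrist','w9')
h=cv2.cvtColor(im,cv2.COLOR_RGB2HSV);mk=((h[...,0]<8)|(h[...,0]>172))&(h[...,1]>140)&(h[...,2]>50);mk[:120]=0;mk[230:]=0;mk[:,:200]=0;mk[:,310:]=0
r,c=np.nonzero(mk);print(list(zip(c,r))[:30])
v=im.max(2).astype(int)
print(im[166,240:272].tolist())
E
```

```text
time_s: 25.6
tcp_pos: [0.4462, 0.1744, 0.0582]
eef_rot: [179.9, 0.2, -171.0]
contact_force: [-2.0, 0.6, 14.9]
gripper_width: 0.0236
[0.10913647 0.88375593 0.02350849] [-0.55299668  0.54252075 -0.30938163]
time_s: 25.98
tcp_pos: [0.4461, 0.1744, 0.0581]
eef_rot: [179.9, 0.2, -176.0]
contact_force: [-1.0, -0.9, 15.2]
gripper_width: 0.0236
[-0.13205437  0.35011882  0.06218378] [-0.14564887  0.31971694 -0.31157604]
[]
[[38, 59, 79], [44, 62, 83], [35, 51, 76], [38, 54, 82], [36, 53, 77], [65, 67, 82], [99, 92, 75], [120, 108, 90], [115, 106, 86], [110, 97, 83], [94, 86, 71], [84, 75, 63], [73, 67, 56], [61, 56, 47], [62, 58, 49], [62, 61, 50], [62, 58, 47], [73, 65, 55], [96, 92, 71], [107, 99, 82], [123, 110, 94], [130, 116, 97], [123, 114, 97], [75, 81, 84], [44, 62, 87], [42, 58, 85], [48, 61, 88], [40, 54, 81], [44, 60, 83], [42, 61, 85], [37, 55, 75], [41, 57, 85]]
```

```bash
for i in 1 2; do python3 -m handwheel '[{"grip":1,"travel":[0,0,-0.02],"spin":0},{"grip":1,"travel":[0,0,0],"spin":0}]' 45 | grep -E "tcp|contact|rot|width"; done
```

```text
tcp_pos: [0.4461, 0.1744, 0.0585]
eef_rot: [179.9, 0.2, -175.9]
contact_force: [-1.5, -0.5, 14.3]
gripper_width: 0.0237
tcp_pos: [0.4461, 0.1744, 0.0589]
eef_rot: [179.9, 0.2, -175.9]
contact_force: [-1.0, 0.1, 13.2]
gripper_width: 0.0237
```

```bash
for i in 1 2 3; do python3 -m handwheel '[{"grip":1,"travel":[0,0,-0.02],"spin":0},{"grip":1,"travel":[0,0,0],"spin":0}]' 45 | grep -E "tcp|contact"; done
```

```text
tcp_pos: [0.446, 0.1744, 0.0593]
contact_force: [-0.4, 0.2, 11.2]
tcp_pos: [0.446, 0.1744, 0.0596]
contact_force: [1.3, 0.4, 9.5]
tcp_pos: [0.4459, 0.1744, 0.0598]
contact_force: [2.6, 1.1, 6.6]
```

```bash
for i in 1 2; do python3 -m handwheel '[{"grip":1,"travel":[0,0,-0.02],"spin":0},{"grip":1,"travel":[0,0,0],"spin":0}]' 45 | grep -E "tcp|contact|width"; done;  python3 -c "
from h import *
s=telemetry.get_state();print(s['moment'],s['joint_torque'][[0,4,5]],s['eef_rot'])"
```

```text
tcp_pos: [0.4457, 0.1743, 0.0599]
contact_force: [5.4, 2.8, 2.4]
gripper_width: 0.0235
tcp_pos: [0.4456, 0.1743, 0.0601]
contact_force: [6.5, 2.7, -0.8]
gripper_width: 0.0236
[ 0.93212284 -2.58610904 -0.00309379] [ 6.66697801e-03 -2.57430375e+00 -1.89826576e-03] [ 1.79901579e+02  1.48895279e-01 -1.75974689e+02]
```

```bash
python3 -m handwheel '[{"grip":1,"travel":[-0.03,0,0],"spin":0},{"grip":1,"travel":[0,0,0],"spin":0}]' 45 | grep -E "tcp|contact|rot"
python3 -c "
from h import *
s=telemetry.get_state();print(s['moment'],s['joint_torque'][[0,4,5]],s['eef_rot'])
st,im=snap('wrist','w10')
print([ (lambda c:(c.min(),c.max()))(np.nonzero((im[r,235:275,0].astype(int)>im[r,235:275,2]))[0]+235) for r in (166,170,175)])"
```

```text
tcp_pos: [0.4458, 0.1742, 0.06]
eef_rot: [179.9, 0.1, -176.0]
contact_force: [4.3, 3.8, -0.7]
[ 1.64397763 -1.63909526  0.01001806] [-1.17399015 -2.32509479 -0.01175079] [ 1.79912545e+02  9.58978970e-02 -1.75987303e+02]
[(np.int64(246), np.int64(262)), (np.int64(246), np.int64(263)), (np.int64(235), np.int64(274))]
```

```bash
python3 -m handwheel '[{"grip":-1,"travel":[0,0,0],"spin":0},{"grip":-1,"travel":[0,0,0],"spin":0},{"grip":-1,"travel":[0,0,0],"spin":0},{"grip":-1,"travel":[0,0,0],"spin":0},{"grip":-1,"travel":[0,0,0],"spin":0},{"grip":-1,"travel":[0,0,0],"spin":0}]' 45 | grep -E "tcp|contact|width"
python3 -m handwheel '[{"grip":-1,"travel":[0,0,-0.3],"spin":0},{"grip":-1,"travel":[0,0,-0.6],"spin":0},{"grip":-1,"travel":[0,0,-1],"spin":0},{"grip":-1,"travel":[0,0,-1],"spin":0},{"grip":-1,"travel":[0,0,-0.5],"spin":0},{"grip":-1,"travel":[0,0,0],"spin":0},{"grip":-1,"travel":[0,0,0],"spin":0}]'
python3 - <<'E'
from h import *
np.set_printoptions(precision=4,suppress=True)
st,im=snap('wrist','w11');print(st['tcp_pos'],st['eef_rot'])
for t in['elbow_mid','elbow_tip']:
  for f in models.find_in('wrist',t)[:2]: print(t,f,onz('wrist',f['position'],.084,st))
a=im[110:290,135:375,::-1];cv2.imwrite('pics/w11b.png',cv2.resize(a,(800,600),interpolation=cv2.INTER_CUBIC))
E
```

```text
tcp_pos: [0.4449, 0.1732, 0.0599]
contact_force: [0.4, -0.8, 1.0]
gripper_width: 0.0786
time_s: 29.7
tcp_pos: [0.4444, 0.1728, 0.144]
eef_rot: [-180.0, -0.1, -176.0]
contact_force: [0.5, -0.1, -0.2]
gripper_width: 0.0876
gripper_force: 0.0
[0.4444 0.1728 0.144 ] [-179.9666   -0.0648 -176.0107]
elbow_mid {'position': [255.4, 194.1], 'p': 0.56} [0.438  0.1728 0.084 ]
elbow_mid {'position': [240.6, 177.4], 'p': 0.38} [0.4247 0.1598 0.084 ]
elbow_tip {'position': [258.1, 192.2], 'p': 0.75} [0.4362 0.1749 0.084 ]
```

View pics/w11b.png

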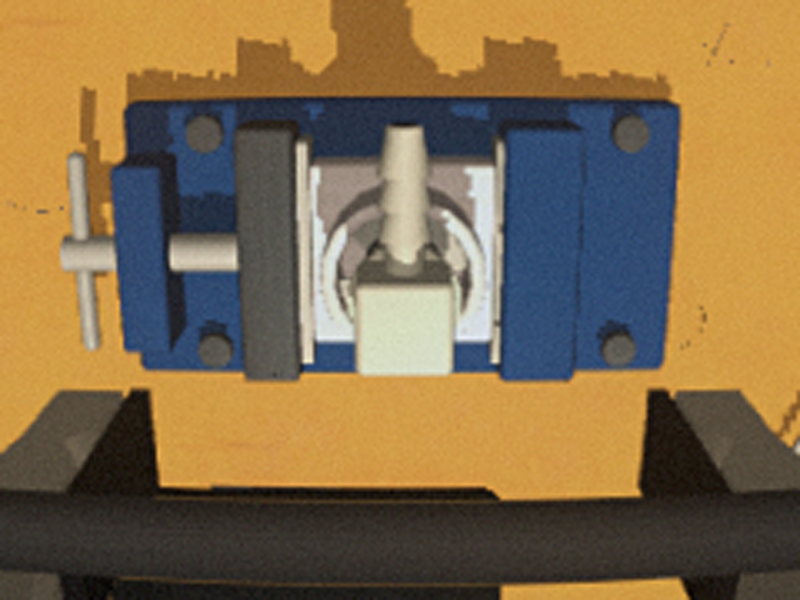

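```bash
python3 -c "
from plant import close_job
print(close_job())"
```

```text
the job is handed in; nothing more can be done
None
```

The elbow is screwed into the port and released, with its barb over the red tab to within a degree or two and its body about 84 mm above the table. I handed it in at about 30 s, after one empty first grasp that did not move the elbow, and I viewed 11 pictures against the limit of 10.

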